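# Show which bean jar was left open, then hold its lid shut

### The job

One of the three clip jars of coffee beans was left open, and once shut they all look alike, so first show me which: point at that jar and no other from above, fingertips a few centimetres over the middle of its open mouth, and stay there for two seconds without touching it. Then gently push its lid over and down with the fingers until it is fully shut, and finish while holding it so: the program ends with the fingertips still pressing lightly on the closed lid, for me to snap the wire bail over. Lift nothing; the jar stays upright in its place, and the other jars and things stay where they are.

Things in the scene. Friction and masses are not known exactly. Their poses are not given: they have to be found in the camera images.
- jar_a_mouth (a point): One of three identical jars: a clear clip-top jar of dark coffee beans, 68 mm across, 118 mm high with its lid shut, about 0.6 kg, standing loose. This point is the centre of its mouth ring, 100 mm above the worktop; z is up, x points from the jar's front to its hinge at the back. The hinge axis runs along y, 36 mm behind this point, at its height.
- jar_a_lid (a joint): opening angle of that jar's lid: 0 shut, 1.57 upright over the hinge, 1.75 stop. Stiff hinge (friction 0.02 N m plus 0.05 N m per rad/s): the lid stays where it is left above about 0.8 rad and sinks shut slowly by itself below. Push near its rim, at no more than 0.5 rad/s, or the loose jar slides or tips.
- jar_a_rim (a point): the middle of the edge of that lid (white stoneware, 63 mm across) farthest from its hinge, 66 mm from the hinge axis. Shut, this edge is at the jar's front; the lid is 5 mm thick at its edge (100 to 105 mm up) and rises as a low cone to a blunt peak, 15 mm wide, 118 mm up in the middle. Upright, it reaches 166 mm up and its peak points back, 18 mm behind the hinge axis.
- jar_a: the same jar; origin at the centre of its underside, on the worktop; axes as at its mouth
- jar_b_mouth (a point): Another of the three: a clear clip-top jar of dark coffee beans, 68 mm across, 118 mm high with its lid shut, about 0.6 kg, standing loose. This point is the centre of its mouth ring, 100 mm above the worktop; z is up, x points from the jar's front to its hinge at the back. The hinge axis runs along y, 36 mm behind this point, at its height.
- jar_b_lid (a joint): opening angle of that jar's lid: 0 shut, 1.57 upright over the hinge, 1.75 stop. Stiff hinge (friction 0.02 N m plus 0.05 N m per rad/s): the lid stays where it is left above about 0.8 rad and sinks shut slowly by itself below. Push near its rim, at no more than 0.5 rad/s, or the loose jar slides or tips.
- jar_b_rim (a point): the middle of the edge of that lid (white stoneware, 63 mm across) farthest from its hinge, 66 mm from the hinge axis. Shut, this edge is at the jar's front; the lid is 5 mm thick at its edge (100 to 105 mm up) and rises as a low cone to a blunt peak, 15 mm wide, 118 mm up in the middle. Upright, it reaches 166 mm up and its peak points back, 18 mm behind the hinge axis.
- jar_b: the same jar; origin at the centre of its underside, on the worktop; axes as at its mouth
- jar_c_mouth (a point): Another of the three: a clear clip-top jar of dark coffee beans, 68 mm across, 118 mm high with its lid shut, about 0.6 kg, standing loose. This point is the centre of its mouth ring, 100 mm above the worktop; z is up, x points from the jar's front to its hinge at the back. The hinge axis runs along y, 36 mm behind this point, at its height.
- jar_c_lid (a joint): opening angle of that jar's lid: 0 shut, 1.57 upright over the hinge, 1.75 stop. Stiff hinge (friction 0.02 N m plus 0.05 N m per rad/s): the lid stays where it is left above about 0.8 rad and sinks shut slowly by itself below. Push near its rim, at no more than 0.5 rad/s, or the loose jar slides or tips.
- jar_c_rim (a point): the middle of the edge of that lid (white stoneware, 63 mm across) farthest from its hinge, 66 mm from the hinge axis. Shut, this edge is at the jar's front; the lid is 5 mm thick at its edge (100 to 105 mm up) and rises as a low cone to a blunt peak, 15 mm wide, 118 mm up in the middle. Upright, it reaches 166 mm up and its peak points back, 18 mm behind the hinge axis.
- jar_c: the same jar; origin at the centre of its underside, on the worktop; axes as at its mouth
- mug_l: small white cup with diamond pattern and handle, 58x84x49 mm, origin under its centre; a bystander behind the jars
- mug_r: small white cup with flower pattern and handle, 62x88x50 mm, origin under its centre; a bystander behind the jars
- scoop: steel coffee scoop lying at the left, 150 mm long, 24 mm high, origin under its centre; a bystander
- spoon: teaspoon with a red handle, 132 mm long, 11 mm high, lying behind the jars, origin under its centre; a bystander
- sugar_jar: squat screw-top glass jar, 59x61x85 mm, at the right behind the jars, origin under its centre; a bystander
- timer: round wind-up kitchen timer, 65x64x56 mm, at the right, origin under its centre; a bystander
Mind the look-alikes: they are no part of the job. Leave any blue look-alike of the jar_b alone.

How it is judged:
By the outcome, as a careful person would: the job done as asked, in the order asked, and still so for the second after the job is handed in, while the arm keeps its last pose, push and grip.
It also fails if it takes over 56 s, if anything falls off the work surface, if the arm or the gripper's body presses on something with over 40 N, if the wrist force passes 120 N, or if a joint passes its speed limit or range.

### The arm

A 6-joint arm with a two-finger parallel gripper is mounted at the origin on a cart in front of the work surface, level with it; the furniture and walls round the work are solid. World frame = base frame: x ahead of the robot, y to its left, z up, the work surface at z = 0. Lengths are in m, angles in degrees, forces in N, time in s.
With the tool pointing down it reaches from about 0.375 to 0.9 m from the base axis. Payload 3.1 kg.
Tool frame: the origin (TCP) lies midway between the tips of the shut fingers; the grasp point (between the pads) lies 19 mm behind it; z points along the fingers, y is the line along which they close (so a half turn about z gives the same grasp; the last joint's range is limited). The gripper opens to 87 mm and grips with 3 to 60 N. Pads are 19 mm wide; open, the fingers measure 117 mm over their backs; the gripper's body (75 mm by 190 mm) begins 51 mm behind the grasp point.
Start: joints at [55.147, 30.224, 82.088, -0, 67.689, -10.227], TCP at [0.26, 0.568, 0.192] pointing down, gripper open.
Joint ranges: [-176.69, 176.69], [-43.24, 126.21], [12.49, 139.97], [-82, 262], [0, 151.66], [-163.58, 163.58]. Speed limits (degrees/s): [159.86, 159.86, 180, 180, 180, 180].

### API

Orientations are given as a 3x3 rotation matrix whose columns are the frame's x, y, z axes.
In Python, from rig import read_state, capture, camera_info, hand_in gives the robot as it stands.
- The arm moves only by the tool drive_tool, never from a script. Its argument "motion" is a list of rows, each a list of 2 entries, a list of its own where there are three numbers: the shift along the tool's x, y, z in mm, then the turn, a rotation vector about the tool's x, y, z in rad. A call has 1 to 5 rows; each row shifts and turns the commanded pose from where the row before left it, along the tool's axes as they then stand; what a row does not reach is not made up. A row lasts 1/10 s, in which the tool goes at most 50 mm and 8.59 degrees, less where a joint would pass 70% of its speed; a pose out of reach is approached as far as the arm can. A call is refused whole if a number of a shift passes 50 or a number of a turn 0.15, either way. A call with a gripper value outside its range is refused whole. "gripper" is the opening, from 0 (shut) to 1 (fully open), set as the call begins (left out, the last holds). The fingers move at their own pace and stop on an object; the grip force is fixed at half the most. Time passes only in rows, so rows that do not move let the fingers close. It gives the time, the measured TCP pose, the force, the opening and the grip force at its end, in the units of the state.
- read_state(): the state, without advancing time (a new reading comes with each control period).
- capture(name): name is "scene" or "side" or "wrist"; returns the picture (384x512x3 uint8, red, green, blue); there is no depth.
- camera_info(name): a dict with "fovy" (degrees; the focal length in pixels is half the picture's height over the tangent of half this angle, whatever the lens; pixels are square), "cx", "cy" (the principal point, pixels), "xyz" and "orientation" of the camera in the world; the wrist camera has in their place "T_tool_cam" (4x4, takes a point from camera to tool coordinates, whose origin is the TCP and whose axes are the flange's). Camera axes: x right, y down, z forward; pixel columns grow to the right and rows downward; lengths in m; the calibration is good to about 2 mm. The wrist camera is an equidistant fisheye: a pixel r from the principal point sees the ray r / f radians off the axis. A picture is of the moment at which its call begins: read the wrist's pose just before it. camera_info takes no time and is no camera call.
- hand_in(): hands the job in; it is judged then, once.
The state is a dict: "time_s": time; "joint_positions": joint angles; "qvel": joint speeds; "tau": joint torques, N m; "position": TCP position; "tcp_rot": TCP orientation; "force": force on the tool from outside, world axes, zero at the start; "moment": the same for the moment, N m; "opening": opening from 0.0 (shut) to 1.0 (fully open); "grasp_force": force on a finger pad.
Only numpy, scipy, OpenCV 4.12 (cv2) and the standard library are available. Lean on these libraries where they do the work, as an engineer would, in place of code of your own. Each camera call takes 0.05 s, during which the arm holds its last target. There are 200 camera calls.

## Working session

There is one attempt and no reset: what is moved stays moved. The work goes in short steps, Python scripts to look and compute and a tool call to move; the robot and the scene stay as the last step left them, time stands still between calls to the robot, and variables do not carry over. Pictures are saved under pics/ and viewed, at most 10 in all, crops included, and the job is handed in when it is done.

Besides the shell and the picture viewer there is one more tool, called after "Request:" in YAML: its name, and indented under it one key for each argument. drive_tool: Moves the arm, as the interface text tells. Its arguments: {"type":"object","properties":{"motion":{"type":"array","items":{"type":"array"}},"gripper":{"type":"number"}},"required":["motion"]}

```bash
mkdir -p pics; cat > h.py <<'E'
import numpy as np, cv2
from rig import *
def save(n,f):
    im=capture(n); cv2.imwrite('pics/'+f,im[:,:,::-1]); return im
def ray(n,u,v):
    c=camera_info(n); f=192/np.tan(np.radians(c['fovy']/2))
    d=np.array(c['orientation'])@np.array([(u-c['cx'])/f,(v-c['cy'])/f,1]); return np.array(c['xyz']),d
def atz(n,u,v,z):
    o,d=ray(n,u,v); return (o+d*(z-o[2])/d[2]).round(4)
def proj(n,p):
    c=camera_info(n); f=192/np.tan(np.radians(c['fovy']/2))
    q=np.array(c['orientation']).T@(np.array(p)-c['xyz']); return (q[:2]/q[2]*f+[c['cx'],c['cy']]).round(1)
E
python3 - <<'E'
from h import *
a=save('scene','s0.png');b=save('side','d0.png')
for n in('scene','side','wrist'):print(camera_info(n))
s=read_state();print(s['tcp_rot'],s['position'],s['time_s'],s['force'])
E
```

```text
{'fovy': 50.00076819393788, 'cx': 258.7156925913954, 'cy': 181.55547919481782, 'xyz': array([0.46218533, 0.51237972, 1.06633879]), 'orientation': array([[-0.99603462, -0.07857035,  0.04173401],
       [-0.08895599,  0.88672938, -0.45364947],
       [-0.00136337, -0.45556307, -0.89020247]])}
{'fovy': 42.12464241831846, 'cx': 250.2141525215054, 'cy': 193.64862590160874, 'xyz': array([0.5375887 , 0.90518414, 1.29770036]), 'orientation': array([[-0.99988157,  0.01532666,  0.0013962 ],
       [ 0.01155652,  0.80763304, -0.58957215],
       [-0.01016379, -0.58948619, -0.80771451]])}
{'fovy': 65.70646984690485, 'cx': 258.9160303406803, 'cy': 191.88003441176488, 'T_tool_cam': array([[ 1.37963016e-03, -9.55107553e-01, -2.96256071e-01,
         8.13315151e-02],
       [ 9.99998709e-01,  1.56168984e-03, -3.77893956e-04,
        -7.74444005e-04],
       [ 8.23589467e-04, -2.96255167e-01,  9.55108474e-01,
        -1.92260261e-01],
       [ 0.00000000e+00,  0.00000000e+00,  0.00000000e+00,
         1.00000000e+00]])}
[[-9.09044240e-01  4.16698100e-01 -1.12374598e-03]
 [ 4.16699465e-01  9.09042895e-01 -1.60322612e-03]
 [ 3.53472017e-04 -1.92566782e-03 -9.99998083e-01]] [0.25996747 0.56756696 0.19147417] 0.1 [-0.34213355  0.28567645  0.06856529]
```

View pics/s0.png

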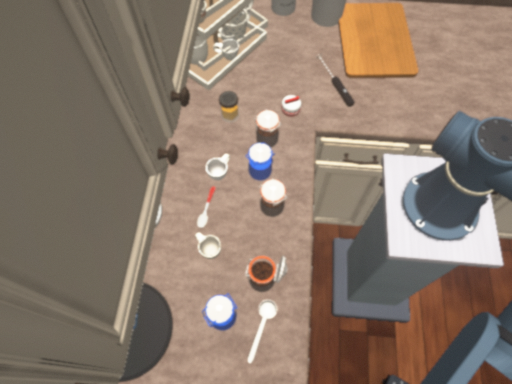

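View pics/d0.png

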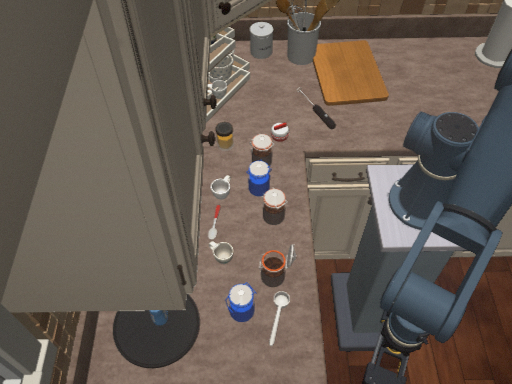

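The open jar shows at scene (262,269) and side (273,264), with its lid upright at its right, at scene (281,268). The shut dark jars are at scene (272,193) and (268,123). The blue look-alikes at (260,158) and (220,310) are to be left alone. I'll check the choice in one close crop.

```bash
python3 - <<'E'
from h import *
a=cv2.imread('pics/s0.png')[230:310,210:310];b=cv2.imread('pics/d0.png')[225:305,225:325]
o=[cv2.resize(i,None,fx=4,fy=4,interpolation=cv2.INTER_CUBIC) for i in(a,b)]
cv2.imwrite('pics/c0.png',np.hstack(o))
print(atz('scene',262,269,.1),atz('side',273,262,.1))
for n,u,v in(('scene',220,310),('scene',272,190),('scene',208,243)):print(atz(n,u,v,.11))
E
```

```text
[0.4789 0.2519 0.1   ] [0.4807 0.2608 0.1   ]
[0.5649 0.3561 0.11  ]
[0.4707 0.0464 0.11  ]
[0.6146 0.2026 0.11  ]
```

View pics/c0.png

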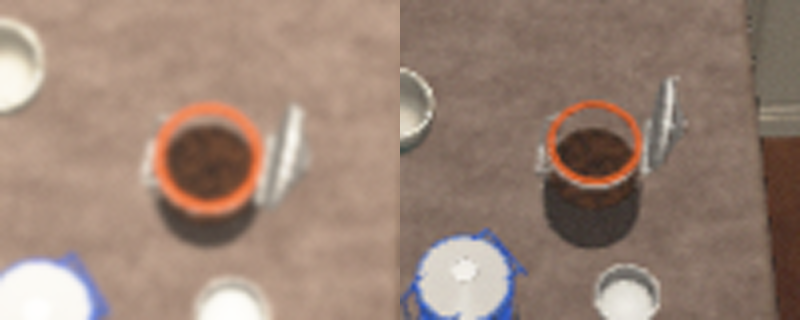

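```bash
cat >> h.py <<'E'
def tri(n1,p1,n2,p2):
    o1,d1=ray(n1,*p1);o2,d2=ray(n2,*p2)
    t=np.linalg.lstsq(np.c_[d1,-d2],o2-o1,rcond=None)[0]
    a,b=o1+t[0]*d1,o2+t[1]*d2; return ((a+b)/2).round(4),np.linalg.norm(a-b).round(4)
def go(target,yaw):
    """shift (tool mm) and turn needed to TCP target, tool down, tool y at yaw deg"""
    s=read_state();R=np.array(s['tcp_rot']);c,q=np.cos(np.radians(yaw)),np.sin(np.radians(yaw))
    y=np.array([c,q,0]);z=np.array([0,0,-1.]);G=np.c_[np.cross(y,z),y,z]
    from scipy.spatial.transform import Rotation as r
    print('shift mm',(R.T@(np.array(target)-s['position'])*1e3).round(1),'turn',r.from_matrix(R.T@G).as_rotvec().round(3),'t',s['time_s'])
E
python3 - <<'E'
from h import *
from scipy.optimize import least_squares
S=lambda x,y:(210+x/4,230+y/4)
D=lambda x,y:(225+(x-400)/4,225+y/4)
print(tri('scene',S(208,158),'side',D(593,145)))
print('peak',tri('scene',S(308,160),'side',D(684,125)))
print('top',tri('scene',S(297,104),'side',D(672,77)))
print('bot',tri('scene',S(266,206),'side',D(651,172)))
print('clip',tri('scene',S(148,167),'side',D(541,160)))
go([.48,.256,.145],90)
E
```

```text
(array([0.4791, 0.2478, 0.0803]), np.float64(0.0002))
peak (array([0.4198, 0.2541, 0.118 ]), np.float64(0.0011))
top (array([0.428 , 0.2265, 0.1349]), np.float64(0.0028))
bot (array([0.4421, 0.2778, 0.0969]), np.float64(0.0008))
clip (array([0.5151, 0.2545, 0.0723]), np.float64(0.0004))
shift mm [-329.9 -191.5   46.7] turn [-0.002 -0.001 -0.43 ] t 0.1
```

Request:
drive_tool:
  motion:
    - [[-33, -19, 0], [0, 0, 0]]
    - [[-33, -19, 0], [0, 0, 0]]
    - [[-33, -19, 0], [0, 0, 0]]
    - [[-33, -19, 0], [0, 0, 0]]
    - [[-33, -19, 0], [0, 0, 0]]
  gripper: 0

```text
time_s: 0.6
position: [0.3712, 0.4116, 0.192]
tcp_rot: [[-0.909, 0.416, -0.001], [0.416, 0.909, -0.001], [0.0, -0.001, -1.0]]
force: [1.3, 0.0, 0.1]
opening: 0.63
grasp_force: 0.0
```

Request:
drive_tool:
  motion:
    - [[-33, -19, 0], [0, 0, 0]]
    - [[-33, -19, 0], [0, 0, 0]]
    - [[-33, -19, 0], [0, 0, 0]]
    - [[-33, -19, 0], [0, 0, 0]]
    - [[-33, -19, 0], [0, 0, 0]]

```text
time_s: 1.1
position: [0.4816, 0.2565, 0.192]
tcp_rot: [[-0.909, 0.417, -0.001], [0.417, 0.909, -0.0], [0.001, -0.0, -1.0]]
force: [0.8, -0.1, -0.2]
opening: 0.175
grasp_force: 0.0
```

Request:
drive_tool:
  motion:
    - [[0, 0, 0], [0, 0, -0.14]]
    - [[0, 0, 0], [0, 0, -0.14]]
    - [[0, 0, 0], [0, 0, -0.14]]
    - [[0, 0, 0], [0, 0, 0]]
    - [[0, 0, 0], [0, 0, 0]]

```text
time_s: 1.6
position: [0.4809, 0.2579, 0.1921]
tcp_rot: [[-1.0, 0.013, -0.001], [0.013, 1.0, -0.0], [0.001, -0.0, -1.0]]
force: [-0.0, -0.6, 0.6]
opening: 0.005
grasp_force: 0.0
```

```bash
python3 - <<'E'
from h import *
s=read_state();np.savez('p1',R=s['tcp_rot'],p=s['position'])
im=save('wrist','w1.png');cv2.imwrite('pics/w1b.png',cv2.resize(im[:,:,::-1],(800,600)))
go([.48,.256,.145],84)
print(s['opening'])
E
```

```text
shift mm [ 0.9 -1.9 47.1] turn [-0.    -0.001  0.093] t 1.65
0.005481513791754575
```

View pics/w1b.png

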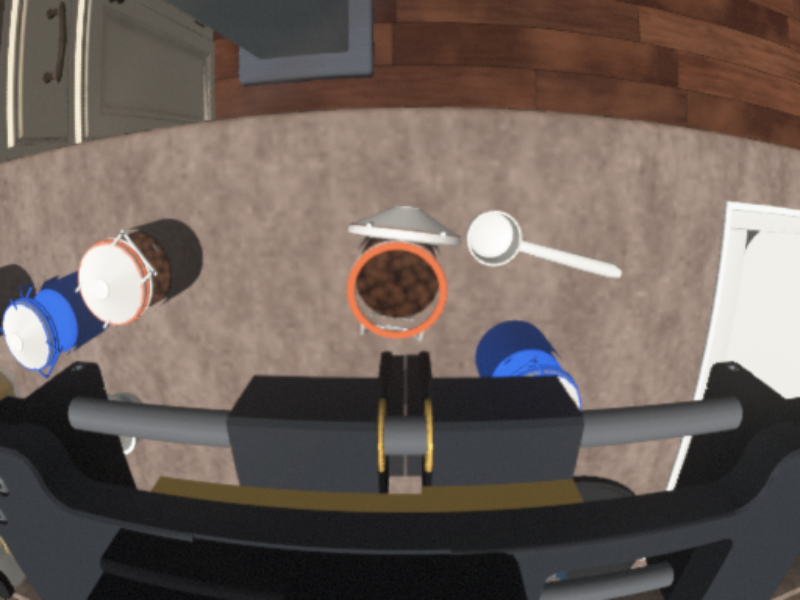

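Wrist view: the mouth ring is at (397,290) in the 800-wide picture. The lid edge runs from (350,229) to (458,241), with its peak at (405,206), and the shut fingers are at (405,365). Now to refine the pose.

```bash
cat >> h.py <<'E'
def watz(u,v,z,R,p):
    c=camera_info('wrist');f=192/np.tan(np.radians(c['fovy']/2));T=c['T_tool_cam']
    d=np.array([u-c['cx'],v-c['cy']]);r=np.hypot(*d);a=r/f
    q=R@(T[:3,:3]@np.r_[d/r*np.sin(a),np.cos(a)]);o=R@T[:3,3]+p
    return (o+q*(z-o[2])/q[2]).round(4)
E
python3 - <<'E'
from h import *
k=np.load('p1.npz');w=lambda u,v,z:watz(u*.64-.18,v*.64-.18,z,k['R'],k['p'])
im=cv2.cvtColor(cv2.imread('pics/w1.png'),cv2.COLOR_BGR2HSV)
m=cv2.inRange(im,(3,150,120),(14,255,255));m[:,:200]=0;m[:,310:]=0;m[:140]=0;m[230:]=0
c=cv2.findNonZero(m)[:,0];h=cv2.convexHull(c);e=cv2.fitEllipse(h);print(e,len(c))
(u,v)=e[0];print('ring',watz(u,v,.1,k['R'],k['p']))
for U,V in((347,290),(447,290),(397,240),(397,338)):print('ringedge',w(U,V,.1))
for n,U,V,z in(('endL',350,229,.134),('endR',458,241,.134),('peak',405,206,.134),('hingefoot',405,245,.1),('latch',398,332,.095)):print(n,w(U,V,z))
E
```

```text
((253.6998748779297, 185.31204223632812), (60.042049407958984, 62.986629486083984), 92.51766204833984) 748
ring [0.4804 0.2517 0.1   ]
ringedge [0.4801 0.2199 0.1   ]
ringedge [0.4808 0.2838 0.1   ]
ringedge [0.4483 0.2524 0.1   ]
ringedge [0.5134 0.2514 0.1   ]
endL [0.4359 0.2275 0.134 ]
endR [0.4432 0.2865 0.134 ]
peak [0.4238 0.2577 0.134 ]
hingefoot [0.4515 0.2573 0.1   ]
latch [0.5111 0.252  0.095 ]
```

The mouth is at (0.480, 0.252) and the hinge side points along (-0.99, 0.12), with ring 64 mm across, which fits the given sizes. Next: turn to match and go over the mouth.

Request:
drive_tool:
  motion:
    - [[0, -6, 0], [0, 0, 0.11]]
    - [[0, 0, 15], [0, 0, 0]]
    - [[0, 0, 15], [0, 0, 0]]
    - [[0, 0, 15], [0, 0, 0]]
    - [[0, 0, 11], [0, 0, 0]]

```text
time_s: 2.15
position: [0.4807, 0.252, 0.1355]
tcp_rot: [[-0.993, 0.121, -0.001], [0.121, 0.993, -0.0], [0.001, -0.0, -1.0]]
force: [0.4, 0.6, 0.2]
opening: 0.006
grasp_force: 0.0
```

Request:
drive_tool:
  motion:
    - [[0, 0, 0], [0, 0, 0]]
    - [[0, 0, 0], [0, 0, 0]]
    - [[0, 0, 0], [0, 0, 0]]

```text
time_s: 2.45
position: [0.4818, 0.2522, 0.137]
tcp_rot: [[-0.993, 0.12, 0.001], [0.12, 0.993, 0.0], [-0.001, 0.001, -1.0]]
force: [-0.8, 0.3, -0.4]
opening: 0.01
grasp_force: 0.0
```

```bash
python3 - <<'E'
from h import *
go([.4804,.252,.136],83)
E
```

```text
shift mm [ 1.3 -0.3  1. ] turn [0.001 0.001 0.002] t 2.45
```

Request:
drive_tool:
  motion:
    - [[1, 0, 0], [0, 0, 0]]
    - [[0, 0, 0], [0, 0, 0]]
    - [[0, 0, 0], [0, 0, 0]]
    - [[0, 0, 0], [0, 0, 0]]
    - [[0, 0, 0], [0, 0, 0]]

```text
time_s: 2.95
position: [0.4802, 0.2521, 0.1365]
tcp_rot: [[-0.993, 0.12, 0.0], [0.12, 0.993, 0.0], [-0.0, 0.0, -1.0]]
force: [-0.7, 0.1, 0.3]
opening: 0.002
grasp_force: 0.0
```

Request:
drive_tool:
  motion:
    - [[0, 0, 0], [0, 0, 0]]
    - [[0, 0, 0], [0, 0, 0]]
    - [[0, 0, 0], [0, 0, 0]]
    - [[0, 0, 0], [0, 0, 0]]
    - [[0, 0, 0], [0, 0, 0]]

```text
time_s: 3.45
position: [0.4802, 0.252, 0.1363]
tcp_rot: [[-0.993, 0.12, -0.0], [0.12, 0.993, -0.0], [0.0, -0.0, -1.0]]
force: [-0.2, -0.1, 0.3]
opening: 0.004
grasp_force: 0.0
```

Request:
drive_tool:
  motion:
    - [[0, 0, 0], [0, 0, 0]]
    - [[0, 0, 0], [0, 0, 0]]
    - [[0, 0, 0], [0, 0, 0]]
    - [[0, 0, 0], [0, 0, 0]]
    - [[0, 0, 0], [0, 0, 0]]

```text
time_s: 3.95
position: [0.4802, 0.2521, 0.1364]
tcp_rot: [[-0.993, 0.119, 0.0], [0.119, 0.993, 0.0], [-0.0, 0.0, -1.0]]
force: [-0.4, -0.4, 0.0]
opening: 0.009
grasp_force: 0.0
```

Request:
drive_tool:
  motion:
    - [[0, 0, 0], [0, 0, 0]]
    - [[0, 0, 0], [0, 0, 0]]
    - [[0, 0, 0], [0, 0, 0]]
    - [[0, 0, 0], [0, 0, 0]]
    - [[0, 0, 0], [0, 0, 0]]

```text
time_s: 4.45
position: [0.4801, 0.252, 0.1363]
tcp_rot: [[-0.993, 0.119, -0.0], [0.119, 0.993, -0.0], [0.0, -0.0, -1.0]]
force: [-1.1, -0.2, 0.7]
opening: 0.009
grasp_force: 0.0
```

Request:
drive_tool:
  motion:
    - [[0, 0, 0], [0, 0, 0]]
    - [[0, 0, 0], [0, 0, 0]]
    - [[0, 0, 0], [0, 0, 0]]
    - [[0, 0, 0], [0, 0, 0]]
    - [[0, 0, 0], [0, 0, 0]]

```text
time_s: 4.95
position: [0.4802, 0.252, 0.1363]
tcp_rot: [[-0.993, 0.12, -0.0], [0.12, 0.993, 0.0], [0.0, 0.0, -1.0]]
force: [-0.9, 0.7, 0.2]
opening: 0.005
grasp_force: 0.0
```

Request:
drive_tool:
  motion:
    - [[0, 0, 0], [0, 0, 0]]
    - [[0, 0, 0], [0, 0, 0]]
    - [[0, 0, 0], [0, 0, 0]]
    - [[0, 0, 0], [0, 0, 0]]
    - [[0, 0, 0], [0, 0, 0]]

```text
time_s: 5.45
position: [0.4802, 0.252, 0.1364]
tcp_rot: [[-0.993, 0.12, 0.0], [0.12, 0.993, -0.0], [-0.0, -0.0, -1.0]]
force: [-0.1, -0.6, -0.3]
opening: 0.006
grasp_force: 0.0
```

Request:
drive_tool:
  motion:
    - [[0, 0, -20], [0, 0, 0]]
    - [[0, 0, -20], [0, 0, 0]]
    - [[0, 0, -20], [0, 0, 0]]
    - [[0, 0, 0], [0, 0, 0]]
    - [[0, 0, 0], [0, 0, 0]]

```text
time_s: 5.95
position: [0.4801, 0.252, 0.1963]
tcp_rot: [[-0.993, 0.12, 0.001], [0.12, 0.993, 0.0], [-0.0, 0.0, -1.0]]
force: [-0.3, 0.2, 0.4]
opening: 0.01
grasp_force: 0.0
```

Request:
drive_tool:
  motion:
    - [[21, 0, 0], [0, 0, 0]]
    - [[22, 0, 0], [0, 0, 0]]
    - [[21, 0, 0], [0, 0, 0]]
    - [[21, 0, 0], [0, 0, 0]]
    - [[0, 0, 0], [0, 0, 0]]

```text
time_s: 6.45
position: [0.3915, 0.2616, 0.1948]
tcp_rot: [[-0.993, 0.118, -0.006], [0.118, 0.993, -0.002], [0.006, -0.003, -1.0]]
force: [0.3, 0.3, -0.6]
opening: 0.004
grasp_force: 0.0
```

Request:
drive_tool:
  motion:
    - [[0, 0, 0], [0, 0, 0]]
    - [[0, 0, 15], [0, 0, 0]]
    - [[0, 0, 15], [0, 0, 0]]
    - [[0, 0, 15], [0, 0, 0]]
    - [[0, 0, 0], [0, 0, 0]]

```text
time_s: 6.95
position: [0.3957, 0.2615, 0.1494]
tcp_rot: [[-0.993, 0.12, -0.003], [0.12, 0.993, -0.001], [0.003, -0.002, -1.0]]
force: [-1.0, -0.4, -0.2]
opening: 0.008
grasp_force: 0.0
```

```bash
python3 - <<'E'
from h import *
s=read_state();print(s['position'],s['force'],s['time_s'])
print(((np.array(s['position'])-[.4447,.2564,.1])@np.array(s['tcp_rot'])).round(4))
a=save('side','d1.png')[200:320,200:360];b=capture('scene')[215:335,190:350]
cv2.imwrite('pics/c1.png',cv2.resize(np.hstack([a,b]),None,fx=2.5,fy=2.5,interpolation=cv2.INTER_CUBIC)[:,:,::-1])
E
```

```text
[0.39574479 0.26153422 0.14944013] [-1.03545564 -0.43855029 -0.21310961] 6.95
[ 0.0494 -0.0009 -0.0493]
```

View pics/c1.png

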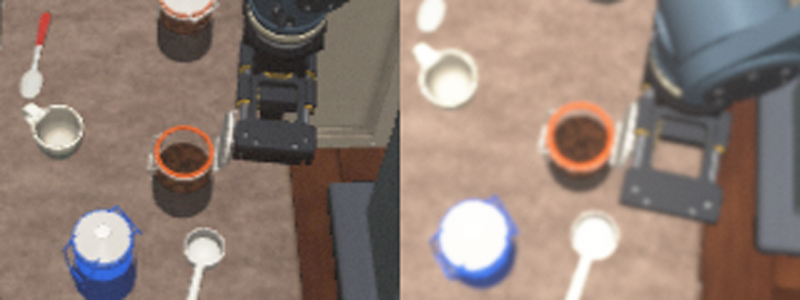

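Request:
drive_tool:
  motion:
    - [[-3.6, 0, -0.7], [0, 0, 0]]
    - [[-3.6, 0, -0.7], [0, 0, 0]]
    - [[-3.6, 0, -0.7], [0, 0, 0]]
    - [[-3.6, 0, -0.7], [0, 0, 0]]
    - [[-3.6, 0, -0.7], [0, 0, 0]]

```text
time_s: 7.55
position: [0.4142, 0.2601, 0.1552]
tcp_rot: [[-0.993, 0.12, 0.001], [0.12, 0.993, 0.0], [-0.001, 0.0, -1.0]]
force: [0.1, 0.7, 0.2]
opening: 0.003
grasp_force: 0.0
```

Request:
drive_tool:
  motion:
    - [[-2, 0, -0.2], [0, 0, 0]]
    - [[-2, 0, -0.2], [0, 0, 0]]
    - [[-2, 0, -0.2], [0, 0, 0]]
    - [[-2, 0, -0.2], [0, 0, 0]]
    - [[-2, 0, -0.2], [0, 0, 0]]

```text
time_s: 8.05
position: [0.4236, 0.2588, 0.1558]
tcp_rot: [[-0.993, 0.119, -0.0], [0.119, 0.993, -0.0], [0.0, -0.0, -1.0]]
force: [0.1, -0.5, 0.5]
opening: 0.006
grasp_force: 0.0
```

Request:
drive_tool:
  motion:
    - [[-2, 0, -0.2], [0, 0, 0]]
    - [[-2, 0, -0.2], [0, 0, 0]]
    - [[-2, 0, -0.2], [0, 0, 0]]
    - [[-2, 0, -0.2], [0, 0, 0]]
    - [[-2, 0, -0.2], [0, 0, 0]]

```text
time_s: 8.55
position: [0.4336, 0.2576, 0.1569]
tcp_rot: [[-0.993, 0.12, -0.0], [0.12, 0.993, 0.0], [0.0, -0.0, -1.0]]
force: [0.5, -0.5, 0.6]
opening: 0.006
grasp_force: 0.0
```

Request:
drive_tool:
  motion:
    - [[-2, 0, 0], [0, 0, 0]]
    - [[-2, 0, 0], [0, 0, 0]]
    - [[-2, 0, 0], [0, 0, 0]]
    - [[-2, 0, 0], [0, 0, 0]]
    - [[-2, 0, 0], [0, 0, 0]]

```text
time_s: 9.05
position: [0.4436, 0.2565, 0.1568]
tcp_rot: [[-0.993, 0.12, -0.0], [0.12, 0.993, 0.0], [0.0, -0.0, -1.0]]
force: [0.0, 0.7, -0.4]
opening: 0.007
grasp_force: 0.0
```

```bash
python3 - <<'E'
from h import *
s=read_state();print(s['position'],s['force'],s['time_s'])
print(((np.array(s['position'])-[.4447,.2564,.1])@np.array(s['tcp_rot'])).round(4))
np.savez('p2',R=s['tcp_rot'],p=s['position'])
w=capture('wrist')[100:260,150:370];cv2.imwrite('pics/w2.png',cv2.resize(w,None,fx=3,fy=3,interpolation=cv2.INTER_CUBIC)[:,:,::-1])
E
```

```text
[0.44356813 0.25646198 0.15681749] [ 0.01929924  0.74537646 -0.3855214 ] 9.05
[ 0.0011 -0.0001 -0.0568]
```

View pics/w2.png

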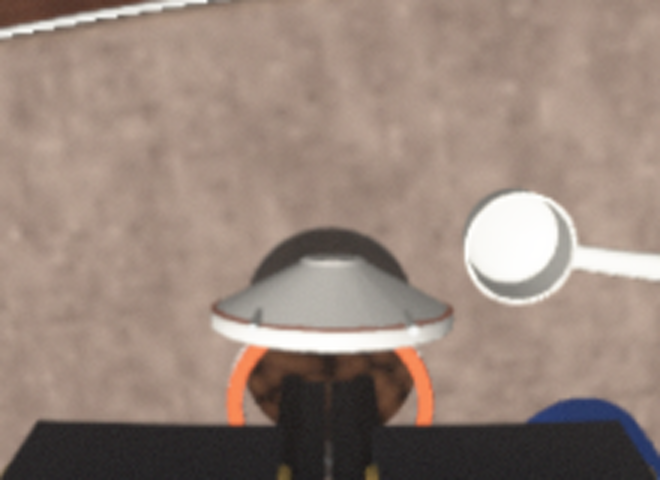

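```bash
python3 - <<'E'
from h import *
k=np.load('p2.npz');H=np.array([.4447,.2564,.1])
def f(n,U,V,z):print(n,((watz(150+U/3,100+V/3,z,k['R'],k['p'])-H)@k['R']*[-1,1,-1]*1e3).round(1))
f('rim front',330,350,.166);f('rim back',330,336,.166);f('end L',212,318,.134);f('end R',452,318,.134);f('peak',330,260,.134);f('tip',330,377,.157)
k1=np.load('p1.npz')
for n,U,V,z in(('rimtop',405,240,.166),('peak',405,206,.134)):print(n,((watz(U*.64-.18,V*.64-.18,z,k1['R'],k1['p'])-H)@k['R']*[-1,1,-1]*1e3).round(1))
E
```

```text
rim front [-8.7 -0.2 66. ]
rim back [-12.1  -0.2  66. ]
end L [ -4.6 -30.6  34. ]
end R [-4.7 31.4 34. ]
peak [-20.2  -0.2  34. ]
tip [ 1.7 -0.2 57. ]
rimtop [-7.7  0.2 66. ]
peak [-20.8  -1.2  34. ]
```

```bash
python3 - <<'E'
from h import *
H=np.array([.4447,.2564,.1]);s=read_state();R=np.array(s['tcp_rot'])
for n in('scene','side'):
  for q in((0,0,66),(-12,0,65),(-1,0,57),(36,0,0)):print(n,q,proj(n,H+R@(np.array(q)*[-1,1,-1]/1e3)))
r=lambda i:cv2.resize(i,(400,300),interpolation=cv2.INTER_CUBIC)
a=r(capture('side')[225:300,230:330]);b=r(capture('scene')[225:300,225:325])
w=capture('wrist')[155:230,210:310].astype(float);w=r(np.clip(255*(w/255)**.5,0,255).astype(np.uint8))
cv2.imwrite('pics/c2.png',np.vstack([np.hstack([a,b]),np.hstack([w,w*0])])[:,:,::-1])
E
```

```text
scene (0, 0, 66) [277.3 264.4]
scene (-12, 0, 65) [282.6 265.7]
scene (-1, 0, 57) [277.6 265.6]
scene (36, 0, 0) [261.4 269. ]
side (0, 0, 66) [287.5 248.1]
side (-12, 0, 65) [292.1 248.8]
side (-1, 0, 57) [287.7 249.9]
side (36, 0, 0) [273.  259.2]
```

View pics/c2.png

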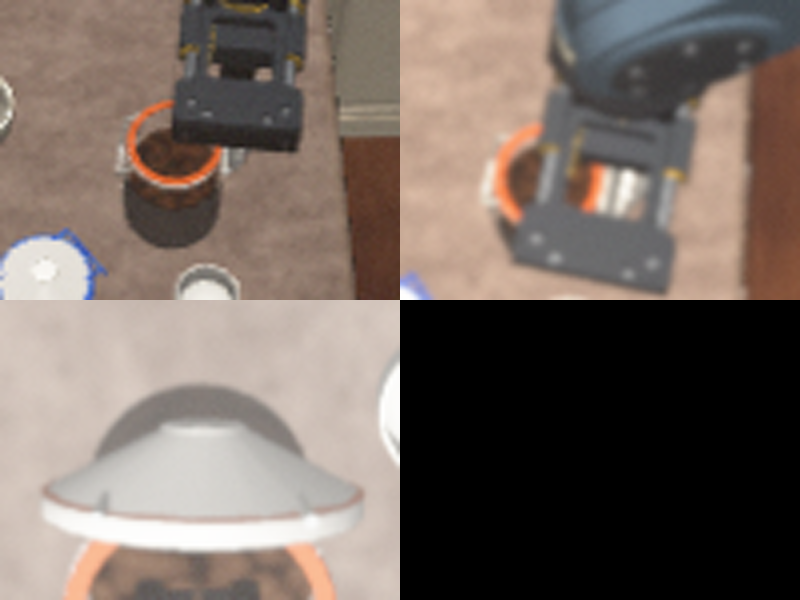

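```bash
python3 - <<'E'
from h import *
k1,k2=np.load('p1.npz'),np.load('p2.npz');H=np.array([.4447,.2564,.1])
def wr(u,v,k):
    c=camera_info('wrist');o=k['R']@c['T_tool_cam'][:3,3]+k['p'];q=watz(u,v,.0,k['R'],k['p'])-o;return o,q/np.linalg.norm(q)
def t(n,a,b):
    o1,d1=wr(a[0]*.64-.18,a[1]*.64-.18,k1);o2,d2=wr(150+b[0]/3,100+b[1]/3,k2)
    s=np.linalg.lstsq(np.c_[d1,-d2],o2-o1,rcond=None)[0];A,B=o1+s[0]*d1,o2+s[1]*d2
    print(n,(((A+B)/2-H)@k2['R']*[-1,1,-1]*1e3).round(1),np.linalg.norm(A-B).round(4))
t('endL',(349,229),(212,318));t('endR',(459,240),(453,318));t('rim',(403,243),(331,350));t('peak',(405,206),(331,260))
t('ringL',(350,283),(230,410));t('scoop',(494,238),(521,246))
c=camera_info('wrist')['T_tool_cam'];f=192/np.tan(np.radians(65.70647/2))
g=lambda p:(lambda q:(lambda r:q[:2]/r*np.arctan2(r,q[2])*f+[258.9,191.9])(np.hypot(*q[:2])))(np.linalg.inv(c)[:3]@np.r_[p,1])
for p in((0,0,0),(.01,0,0),(0,0,-.02)):print(p,(g(p)-[150,100])*3)
E
```

```text
endL [ -5.6 -30.1  36.9] 0.0002
endR [-6.4 30.2 38.7] 0.0013
rim [-4.  -0.2 54.2] 0.0004
peak [-21.   -0.6  36.8] 0.0013
ringL [ 30.2 -29.   16.4] 0.0001
scoop [  7.4  74.2 -81. ] 0.0008
(0, 0, 0) [330.51215556 365.61668454]
(0.01, 0, 0) [330.63638501 325.5808864 ]
(0, 0, -0.02) [330.80739734 402.1868757 ]
```

The lid hasn't moved and the fingers seem to have passed over its edge, so I'll go back and come in lower.

Request:
drive_tool:
  motion:
    - [[0, 0, -15], [0, 0, 0]]
    - [[0, 0, -15], [0, 0, 0]]
    - [[15, 0, 0], [0, 0, 0]]
    - [[15, 0, 0], [0, 0, 0]]
    - [[18, 0, 0], [0, 0, 0]]

```text
time_s: 9.75
position: [0.3932, 0.2619, 0.186]
tcp_rot: [[-0.993, 0.12, -0.002], [0.12, 0.993, -0.001], [0.002, -0.001, -1.0]]
force: [-0.3, 0.4, 0.2]
opening: 0.007
grasp_force: 0.0
```

Request:
drive_tool:
  motion:
    - [[0, 0, 0], [0, 0, 0]]
    - [[0, 0, 15], [0, 0, 0]]
    - [[0, 0, 15], [0, 0, 0]]
    - [[0, 0, 15], [0, 0, 0]]
    - [[0, 0, 0], [0, 0, 0]]

```text
time_s: 10.25
position: [0.3939, 0.2615, 0.1399]
tcp_rot: [[-0.993, 0.119, -0.005], [0.119, 0.993, -0.002], [0.004, -0.002, -1.0]]
force: [0.0, -0.2, 0.0]
opening: 0.007
grasp_force: 0.0
```

Request:
drive_tool:
  motion:
    - [[-2, 0, 0], [0, 0, 0]]
    - [[-2, 0, 0], [0, 0, 0]]
    - [[-2, 0, 0], [0, 0, 0]]
    - [[-2, 0, 0], [0, 0, 0]]
    - [[-2, 0, 0], [0, 0, 0]]

```text
time_s: 10.75
position: [0.4062, 0.2611, 0.1422]
tcp_rot: [[-0.993, 0.12, 0.001], [0.12, 0.993, 0.0], [-0.001, 0.0, -1.0]]
force: [-0.1, -0.2, -0.1]
opening: 0.002
grasp_force: 0.0
```

Request:
drive_tool:
  motion:
    - [[-2, 0, 0], [0, 0, 0]]
    - [[-2, 0, 0], [0, 0, 0]]
    - [[-2, 0, 0], [0, 0, 0]]
    - [[-2, 0, 0], [0, 0, 0]]
    - [[-2, 0, 0], [0, 0, 0]]

```text
time_s: 11.25
position: [0.4158, 0.2598, 0.1418]
tcp_rot: [[-0.993, 0.119, -0.0], [0.119, 0.993, -0.0], [0.0, -0.0, -1.0]]
force: [1.0, -0.2, 0.0]
opening: 0.004
grasp_force: 0.0
```

```bash
python3 - <<'E'
from h import *
H=np.array([.4447,.2564,.1]);s=read_state();print(((np.array(s['position'])-H)@np.array(s['tcp_rot'])*-1e3).round(1),s['force'],s['time_s'])
np.savez('p3',R=s['tcp_rot'],p=s['position'])
r=lambda i:cv2.resize(i,None,fx=4,fy=4,interpolation=cv2.INTER_CUBIC)
w=capture('wrist')[120:260,160:360].astype(float);w=r(np.clip(255*(w/255)**.5,0,255).astype(np.uint8))
cv2.imwrite('pics/w3.png',w[:,:,::-1])
E
```

```text
[-29.1   0.1  41.8] [ 1.0206064  -0.2197981   0.04819219] 11.25
```

View pics/w3.png

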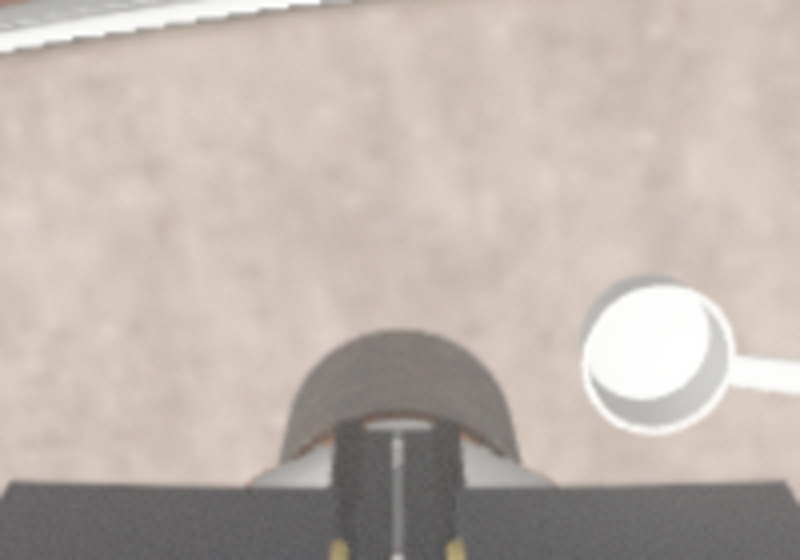

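```bash
python3 - <<'E'
from h import *
k=np.load('p3.npz');H=np.array([.4447,.2564,.1])
for n,U,V,z in(('peak',397,424,.134),('peakL',362,428,.134),('peakR',432,428,.134),('edgeL',285,460,.134),('tip',397,430,.142),('jarfoot',400,330,.0)):print(n,((watz(160+U/4,120+V/4,z,k['R'],k['p'])-H)@k['R']*[-1,1,-1]*1e3).round(1))
E
```

```text
peak [-22.5  -0.7  34. ]
peakL [-21.7  -7.1  34. ]
peakR [-21.7   5.7  34. ]
edgeL [-15.  -21.6  34. ]
tip [-24.9  -0.8  42. ]
jarfoot [   6.     0.2 -100. ]
```

Request:
drive_tool:
  motion:
    - [[-2, 0, 0], [0, 0, 0]]
    - [[-2, 0, 0], [0, 0, 0]]
    - [[-2, 0, 0], [0, 0, 0]]
    - [[-2, 0, 0], [0, 0, 0]]
    - [[-2, 0, 0], [0, 0, 0]]

```text
time_s: 11.8
position: [0.4257, 0.2586, 0.1418]
tcp_rot: [[-0.993, 0.12, -0.0], [0.12, 0.993, -0.0], [0.0, -0.0, -1.0]]
force: [-0.2, 0.7, -0.9]
opening: 0.002
grasp_force: 0.0
```

```bash
python3 - <<'E'
from h import *
H=np.array([.4447,.2564,.1]);s=read_state();print(((np.array(s['position'])-H)@np.array(s['tcp_rot'])*-1e3).round(1),s['force'],s['time_s'])
np.savez('p4',R=s['tcp_rot'],p=s['position'])
r=lambda i:cv2.resize(i,(400,300),interpolation=cv2.INTER_CUBIC)
a=r(capture('side')[225:300,240:340]);b=r(capture('scene')[225:300,235:335])
w=capture('wrist')[100:280,140:380].astype(float);w=r(np.clip(255*(w/255)**.5,0,255).astype(np.uint8))
cv2.imwrite('pics/c4.png',np.vstack([np.hstack([a,b]),np.hstack([w,w*0])])[:,:,::-1])
E
```

```text
[-19.1   0.1  41.8] [-0.18039283  0.65863    -0.94579545] 11.8
```

View pics/c4.png

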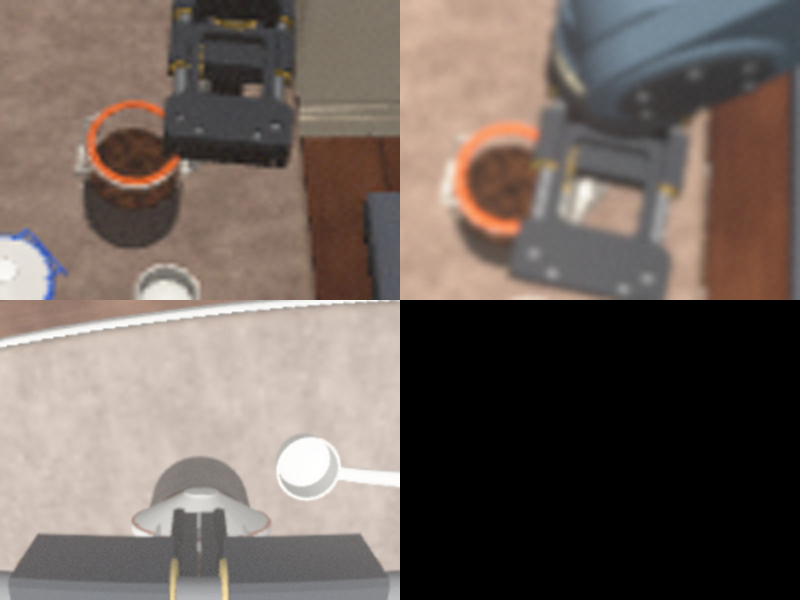

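```bash
python3 - <<'E'
from h import *
k=np.load('p4.npz');H=np.array([.4447,.2564,.1])
for n,U,V,z in(('peak',200,191,.134),('endL',132,220,.134),('endR',270,220,.134),('tip',200,213,.142),('jarfoot',200,157,.0)):print(n,((watz(140+U*.6,100+V*.6,z,k['R'],k['p'])-H)@k['R']*[-1,1,-1]*1e3).round(1))
E
```

```text
peak [-21.4  -0.2  34. ]
endL [ -7.3 -30.6  34. ]
endR [-7.4 31.1 34. ]
tip [-14.6  -0.2  42. ]
jarfoot [   5.7    0.2 -100. ]
```

The lid still hasn't moved: in the wrist picture the finger ends show about 27 mm short of the nominal tip, so they pass over its edge. Backing off and coming in lower still (body stays clear).

Request:
drive_tool:
  motion:
    - [[10, 0, 0], [0, 0, 0]]
    - [[10, 0, 0], [0, 0, 0]]
    - [[10, 0, 0], [0, 0, 0]]
    - [[0, 0, 5], [0, 0, 0]]
    - [[0, 0, 5], [0, 0, 0]]

```text
time_s: 12.45
position: [0.3955, 0.2624, 0.1317]
tcp_rot: [[-0.993, 0.119, 0.001], [0.119, 0.993, 0.0], [-0.001, 0.0, -1.0]]
force: [-0.0, 0.5, 0.5]
opening: 0.006
grasp_force: 0.0
```

Request:
drive_tool:
  motion:
    - [[0, 0, 5], [0, 0, 0]]
    - [[-2, 0, 0], [0, 0, 0]]
    - [[-2, 0, 0], [0, 0, 0]]
    - [[-2, 0, 0], [0, 0, 0]]
    - [[-2, 0, 0], [0, 0, 0]]

```text
time_s: 12.95
position: [0.4043, 0.2612, 0.127]
tcp_rot: [[-0.993, 0.12, 0.0], [0.12, 0.993, 0.0], [-0.0, 0.0, -1.0]]
force: [-0.5, 0.1, 0.4]
opening: 0.009
grasp_force: 0.0
```

Request:
drive_tool:
  motion:
    - [[-2, 0, 0], [0, 0, 0]]
    - [[-2, 0, 0], [0, 0, 0]]
    - [[-2, 0, 0], [0, 0, 0]]
    - [[-2, 0, 0], [0, 0, 0]]
    - [[-2, 0, 0], [0, 0, 0]]

```text
time_s: 13.45
position: [0.4138, 0.26, 0.1269]
tcp_rot: [[-0.993, 0.12, 0.0], [0.12, 0.993, 0.0], [-0.0, 0.0, -1.0]]
force: [0.8, 0.0, 0.2]
opening: 0.003
grasp_force: 0.0
```

```bash
cat >> h.py <<'E'
def lid(save_as=None):
    H=np.array([.4447,.2564,.1]);s=read_state();R=np.array(s['tcp_rot']);p=np.array(s['position'])
    print('TCP',((p-H)@R*[-1,1,-1]*1e3).round(1),'F',np.round(s['force'],1),'t',s['time_s'])
    im=capture('wrist')
    if save_as: cv2.imwrite('pics/'+save_as,im[:,:,::-1])
    hsv=cv2.cvtColor(im,cv2.COLOR_RGB2HSV).astype(int)
    m=((hsv[...,1]<28)&(hsv[...,2]>90)).astype(np.uint8);m[:150]=0;m[245:]=0;m[:,:195]=0;m[:,320:]=0
    n,l,st,_=cv2.connectedComponentsWithStats(m)
    for i in range(1,n):
        if st[i,4]>25:
            ys,xs=np.nonzero(l==i);print('blob',st[i].tolist(),[((watz(u,v,.134,R,p)-H)@R*[-1,1,-1]*1e3).round(1)[:2].tolist() for u,v in((xs.min(),ys[xs.argmin()]),(xs.max(),ys[xs.argmax()]),(xs[ys.argmin()],ys.min()))])
E
python3 -c "
from h import *
lid('w5.png')"
```

```text
TCP [-31.1  -0.1  26.9] F [0.8 0.  0.2] t 13.45
blob [307, 196, 13, 39, 395] [[-44.0, 31.2], [-52.5, 38.9], [-52.6, 37.5]]
```

Request:
drive_tool:
  motion:
    - [[-2, 0, 0], [0, 0, 0]]
    - [[-2, 0, 0], [0, 0, 0]]
    - [[-2, 0, 0], [0, 0, 0]]
    - [[-2, 0, 0], [0, 0, 0]]
    - [[-2, 0, 0], [0, 0, 0]]

```text
time_s: 14.0
position: [0.4233, 0.2588, 0.1269]
tcp_rot: [[-0.993, 0.12, -0.001], [0.12, 0.993, -0.0], [0.001, -0.0, -1.0]]
force: [-0.9, 1.2, 1.8]
opening: 0.006
grasp_force: 1.0
```

```bash
python3 -c "
from h import *
lid('w6.png')
im=cv2.imread('pics/w6.png');print(im[180:244:4,258].tolist());print(im[180:244:4,235].tolist())
im=cv2.imread('pics/w5.png');print(im[180:244:4,235].tolist())"
```

```text
TCP [-21.6  -0.2  26.9] F [-0.9  1.2  1.8] t 14.0
blob [308, 188, 12, 39, 371] [[-41.6, 31.4], [-48.5, 38.5], [-48.5, 37.2]]
blob [224, 231, 19, 11, 114] [[-10.7, -25.4], [-16.2, -12.6], [-17.7, -15.3]]
blob [276, 232, 21, 10, 129] [[-17.0, 10.6], [-10.8, 24.8], [-17.0, 10.6]]
[[131, 145, 167], [134, 148, 171], [132, 146, 168], [135, 150, 172], [133, 146, 170], [96, 104, 122], [57, 61, 72], [55, 59, 69], [56, 59, 67], [55, 57, 65], [51, 55, 60], [61, 71, 88], [57, 60, 61], [68, 69, 72], [79, 82, 83], [56, 56, 59]]
[[132, 145, 169], [137, 150, 173], [141, 154, 178], [140, 154, 178], [139, 154, 177], [141, 156, 180], [141, 155, 177], [143, 156, 180], [109, 117, 134], [62, 66, 73], [59, 63, 72], [60, 64, 68], [62, 68, 78], [35, 44, 60], [104, 108, 112], [129, 134, 137]]
[[127, 139, 162], [128, 142, 163], [133, 147, 168], [138, 152, 175], [141, 153, 178], [142, 157, 180], [142, 157, 180], [144, 157, 181], [140, 153, 177], [145, 158, 182], [105, 114, 128], [61, 66, 72], [63, 66, 73], [59, 63, 69], [64, 68, 79], [36, 41, 56]]
```

Contact now, with a small force. Pushing on along the arc in small steps, about 0.35 rad/s.

Request:
drive_tool:
  motion:
    - [[-1.8, 0, -0.2], [0, 0, 0]]
    - [[-1.8, 0, -0.2], [0, 0, 0]]
    - [[-1.8, 0, -0.2], [0, 0, 0]]
    - [[-1.8, 0, -0.2], [0, 0, 0]]
    - [[-1.8, 0, -0.2], [0, 0, 0]]

```text
time_s: 14.55
position: [0.4328, 0.2577, 0.1279]
tcp_rot: [[-0.993, 0.119, 0.0], [0.119, 0.993, -0.0], [-0.0, -0.0, -1.0]]
force: [-1.2, -0.6, 1.9]
opening: 0.008
grasp_force: 0.9
```

```bash
python3 - <<'E'
from h import *
lid('w7.png')
im=cv2.imread('pics/w7.png')
H=np.array([.4447,.2564,.1]);s=read_state();R=np.array(s['tcp_rot']);p=np.array(s['position'])
for z in(0,.1):print(((watz(258,190,z,R,p)-H)@R*[-1,1,-1]*1e3).round(1))
w=np.clip(255*(im[130:270,160:360]/255.)**.5,0,255).astype(np.uint8)
cv2.imwrite('pics/w7c.png',cv2.resize(w,None,fx=4,fy=4,interpolation=cv2.INTER_CUBIC))
E
```

```text
TCP [-12.   -0.1  27.9] F [-1.2 -0.6  1.9] t 14.55
blob [308, 179, 12, 39, 359] [[-37.2, 31.4], [-44.8, 38.3], [-44.8, 37.7]]
blob [219, 220, 27, 22, 327] [[-1.3, -29.0], [-12.9, -10.5], [-15.9, -15.9]]
blob [249, 220, 53, 22, 456] [[-13.8, -7.8], [-1.4, 28.4], [-15.9, 15.3]]
[   4.   -2. -100.]
[-26.4  -1.7   0. ]
```

View pics/w7c.png

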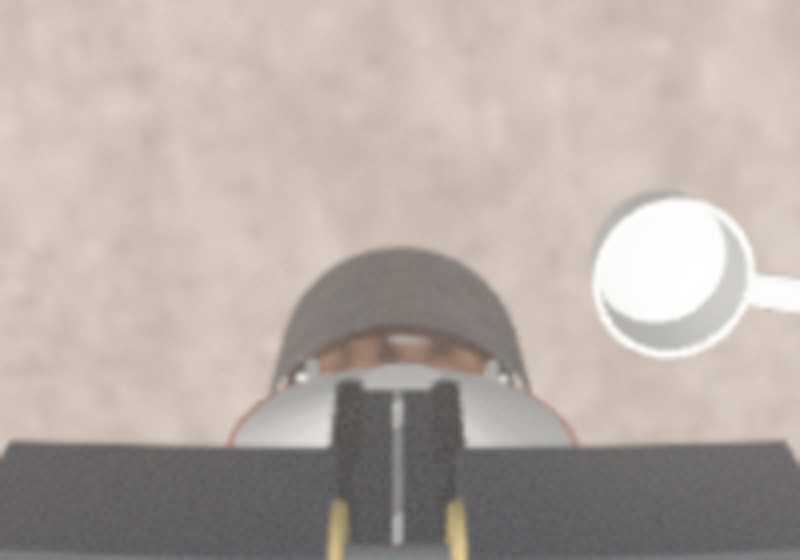

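The lid is moving: it now leans forward, at roughly 80°, and the jar's foot is still in place. Continuing.

Request:
drive_tool:
  motion:
    - [[-1.8, 0, 0], [0, 0, 0]]
    - [[-1.8, 0, 0], [0, 0, 0]]
    - [[-1.8, 0, 0], [0, 0, 0]]
    - [[-1.8, 0, 0], [0, 0, 0]]
    - [[-1.8, 0, 0], [0, 0, 0]]

```text
time_s: 15.1
position: [0.4416, 0.2567, 0.1278]
tcp_rot: [[-0.993, 0.12, 0.0], [0.12, 0.993, -0.0], [-0.0, -0.0, -1.0]]
force: [0.1, -0.5, 0.0]
opening: 0.006
grasp_force: 0.6
```

Request:
drive_tool:
  motion:
    - [[-1.8, 0, 0.4], [0, 0, 0]]
    - [[-1.8, 0, 0.4], [0, 0, 0]]
    - [[-1.8, 0, 0.4], [0, 0, 0]]
    - [[-1.8, 0, 0.4], [0, 0, 0]]
    - [[-1.8, 0, 0.4], [0, 0, 0]]

```text
time_s: 15.6
position: [0.4507, 0.2556, 0.1259]
tcp_rot: [[-0.993, 0.119, 0.0], [0.119, 0.993, 0.0], [-0.0, 0.0, -1.0]]
force: [-0.9, -0.2, 2.4]
opening: 0.004
grasp_force: 0.8
```

```bash
python3 -c "
from h import *
lid('w8.png')"
```

```text
TCP [ 6.1 -0.  25.9] F [-0.9 -0.2  2.4] t 15.6
blob [309, 164, 11, 38, 313] [[-29.2, 31.3], [-37.2, 37.5], [-37.2, 37.5]]
blob [217, 200, 86, 42, 2252] [[15.0, -29.9], [9.6, 28.6], [-12.9, -16.0]]
```

Request:
drive_tool:
  motion:
    - [[-1.8, 0, 0.7], [0, 0, 0]]
    - [[-1.8, 0, 0.7], [0, 0, 0]]
    - [[-1.8, 0, 0.7], [0, 0, 0]]
    - [[-1.8, 0, 0.8], [0, 0, 0]]
    - [[-1.8, 0, 0.8], [0, 0, 0]]

```text
time_s: 16.15
position: [0.4596, 0.2546, 0.1221]
tcp_rot: [[-0.993, 0.12, 0.0], [0.12, 0.993, 0.0], [-0.0, 0.0, -1.0]]
force: [1.0, -1.3, 1.7]
opening: 0.003
grasp_force: 0.8
```

Request:
drive_tool:
  motion:
    - [[-1.6, 0, 1], [0, 0, 0]]
    - [[-1.6, 0, 1], [0, 0, 0]]
    - [[-1.6, 0, 1], [0, 0, 0]]
    - [[-1.6, 0, 1], [0, 0, 0]]
    - [[-1.6, 0, 1], [0, 0, 0]]

```text
time_s: 16.65
position: [0.4675, 0.2536, 0.1171]
tcp_rot: [[-0.993, 0.119, 0.0], [0.119, 0.993, 0.0], [-0.0, 0.0, -1.0]]
force: [-0.1, -0.8, 1.3]
opening: 0.006
grasp_force: 0.7
```

```bash
python3 -c "
from h import *
lid('w9.png')"
```

```text
TCP [23.  -0.1 17.1] F [-0.1 -0.8  1.3] t 16.65
blob [311, 151, 9, 37, 242] [[-23.3, 30.6], [-30.2, 35.2], [-30.2, 35.2]]
blob [216, 183, 88, 62, 3558] [[21.7, -28.9], [17.3, 27.6], [-10.0, -16.3]]
```

Request:
drive_tool:
  motion:
    - [[-1.4, 0, 1.3], [0, 0, 0]]
    - [[-1.4, 0, 1.3], [0, 0, 0]]
    - [[-1.4, 0, 1.3], [0, 0, 0]]
    - [[-1.4, 0, 1.3], [0, 0, 0]]
    - [[-1.4, 0, 1.3], [0, 0, 0]]

```text
time_s: 17.2
position: [0.4746, 0.2528, 0.1106]
tcp_rot: [[-0.993, 0.12, 0.001], [0.12, 0.993, 0.0], [-0.0, 0.0, -1.0]]
force: [0.8, -0.2, 1.2]
opening: 0.004
grasp_force: 0.9
```

Request:
drive_tool:
  motion:
    - [[-1.4, 0, 1.6], [0, 0, 0]]
    - [[-1.4, 0, 1.6], [0, 0, 0]]
    - [[-1.4, 0, 1.6], [0, 0, 0]]
    - [[-1.4, 0, 1.6], [0, 0, 0]]
    - [[-1.4, 0, 1.6], [0, 0, 0]]

```text
time_s: 17.7
position: [0.4815, 0.252, 0.1026]
tcp_rot: [[-0.993, 0.12, 0.001], [0.12, 0.993, 0.0], [-0.001, 0.0, -1.0]]
force: [1.3, -0.5, 3.5]
opening: 0.004
grasp_force: 1.2
```

```bash
python3 -c "
from h import *
lid('w10.png')"
```

```text
TCP [37.1  0.   2.6] F [ 1.3 -0.5  3.5] t 17.7
blob [314, 150, 6, 24, 116] [[-18.3, 29.5], [-19.0, 32.4], [-18.9, 30.1]]
blob [215, 169, 90, 73, 4721] [[20.9, -26.7], [20.8, 25.7], [-7.9, -17.0]]
```

Request:
drive_tool:
  motion:
    - [[-1.2, 0, 1], [0, 0, 0]]
    - [[-1.2, 0, 1], [0, 0, 0]]
    - [[-1.2, 0, 1], [0, 0, 0]]
    - [[-1.2, 0, 1], [0, 0, 0]]
    - [[-1.2, 0, 1], [0, 0, 0]]

```text
time_s: 18.25
position: [0.4868, 0.2511, 0.0974]
tcp_rot: [[-0.993, 0.119, -0.001], [0.119, 0.993, -0.0], [0.001, -0.0, -1.0]]
force: [-0.2, 0.0, -0.1]
opening: 0.004
grasp_force: 0.1
```

Request:
drive_tool:
  motion:
    - [[-0.6, 0, 0.8], [0, 0, 0]]
    - [[-0.6, 0, 0.8], [0, 0, 0]]
    - [[-0.6, 0, 0.8], [0, 0, 0]]
    - [[-0.6, 0, 0.8], [0, 0, 0]]
    - [[-0.6, 0, 0.8], [0, 0, 0]]

```text
time_s: 18.75
position: [0.4901, 0.2509, 0.0936]
tcp_rot: [[-0.993, 0.119, 0.0], [0.119, 0.993, -0.0], [-0.0, -0.0, -1.0]]
force: [-0.4, -0.0, -0.0]
opening: 0.004
grasp_force: 0.0
```

```bash
python3 -c "
from h import *
lid('w11.png')"
```

```text
TCP [45.8 -0.1 -6.4] F [-0.4 -0.  -0. ] t 18.75
blob [316, 150, 4, 13, 37] [[-11.7, 28.8], [-11.7, 30.4], [-11.7, 28.8]]
blob [215, 161, 91, 81, 5308] [[21.7, -25.1], [23.4, 24.5], [-5.6, -17.1]]
```

Request:
drive_tool:
  motion:
    - [[0, 0, 0.5], [0, 0, 0]]
    - [[0, 0, 0.5], [0, 0, 0]]
    - [[0, 0, 0.5], [0, 0, 0]]
    - [[0, 0, 0.5], [0, 0, 0]]
    - [[0, 0, 0.5], [0, 0, 0]]

```text
time_s: 19.3
position: [0.4901, 0.2509, 0.0911]
tcp_rot: [[-0.993, 0.12, 0.0], [0.12, 0.993, 0.0], [-0.0, 0.0, -1.0]]
force: [-0.5, -0.9, 0.1]
opening: 0.005
grasp_force: 0.0
```

Request:
drive_tool:
  motion:
    - [[0, 0, 0.5], [0, 0, 0]]
    - [[0, 0, 0.5], [0, 0, 0]]
    - [[0, 0, 0.5], [0, 0, 0]]
    - [[0, 0, 0], [0, 0, 0]]
    - [[0, 0, 0], [0, 0, 0]]

```text
time_s: 19.8
position: [0.4901, 0.2508, 0.0896]
tcp_rot: [[-0.993, 0.119, -0.0], [0.119, 0.993, -0.0], [0.0, -0.0, -1.0]]
force: [0.3, -0.2, 0.5]
opening: 0.004
grasp_force: 0.0
```

```bash
python3 -c "
from h import *
lid('w12.png')"
```

```text
TCP [ 45.7  -0.1 -10.4] F [ 0.3 -0.2  0.5] t 19.8
blob [317, 150, 3, 12, 28] [[-12.4, 28.5], [-12.4, 29.5], [-12.4, 28.5]]
blob [215, 162, 91, 80, 5117] [[20.7, -24.5], [22.9, 23.8], [-5.9, -16.2]]
```

Request:
drive_tool:
  motion:
    - [[0, 0, 0.5], [0, 0, 0]]
    - [[0, 0, 0.5], [0, 0, 0]]
    - [[0, 0, 0.5], [0, 0, 0]]
    - [[0, 0, 0.5], [0, 0, 0]]
    - [[0, 0, 0], [0, 0, 0]]

```text
time_s: 20.35
position: [0.4902, 0.2509, 0.0883]
tcp_rot: [[-0.993, 0.119, 0.0], [0.119, 0.993, 0.0], [-0.0, 0.0, -1.0]]
force: [-0.9, -0.7, 5.1]
opening: 0.0
grasp_force: 2.6
```

Request:
drive_tool:
  motion:
    - [[0, 0, 0.3], [0, 0, 0]]
    - [[0, 0, 0.3], [0, 0, 0]]
    - [[0, 0, 0.3], [0, 0, 0]]
    - [[0, 0, 0.3], [0, 0, 0]]
    - [[0, 0, 0], [0, 0, 0]]

```text
time_s: 20.85
position: [0.4903, 0.2509, 0.0881]
tcp_rot: [[-0.993, 0.119, 0.001], [0.119, 0.993, 0.0], [-0.001, 0.0, -1.0]]
force: [-2.9, -1.1, 11.7]
opening: 0.006
grasp_force: 5.8
```

Request:
drive_tool:
  motion:
    - [[0, 0, -0.4], [0, 0, 0]]
    - [[0, 0, -0.4], [0, 0, 0]]
    - [[0, 0, 0], [0, 0, 0]]
    - [[0, 0, 0], [0, 0, 0]]
    - [[0, 0, 0], [0, 0, 0]]

```text
time_s: 21.35
position: [0.4902, 0.2509, 0.0883]
tcp_rot: [[-0.993, 0.119, 0.001], [0.119, 0.993, 0.0], [-0.001, 0.0, -1.0]]
force: [-1.0, -0.7, 7.2]
opening: 0.003
grasp_force: 3.7
```

Request:
drive_tool:
  motion:
    - [[0, 0, 0], [0, 0, 0]]
    - [[0, 0, 0], [0, 0, 0]]
    - [[0, 0, 0], [0, 0, 0]]
    - [[0, 0, 0], [0, 0, 0]]
    - [[0, 0, 0], [0, 0, 0]]

```text
time_s: 21.85
position: [0.4902, 0.2509, 0.0883]
tcp_rot: [[-0.993, 0.119, 0.001], [0.119, 0.993, 0.0], [-0.001, 0.0, -1.0]]
force: [-0.9, -0.5, 7.9]
opening: 0.005
grasp_force: 3.7
```

```bash
python3 - <<'E'
from h import *
lid('w13.png');a=capture('side');b=capture('scene')
# jar shut? orange ring rest and lid white area versus the other shut jar, side view; other objects unmoved
for n,now,old in(('side',a,'d0.png'),('scene',b,'s0.png')):
    d=np.abs(now[:,:,::-1].astype(int)-cv2.imread('pics/'+old)).max(2)>45
    k,l,st,_=cv2.connectedComponentsWithStats(d.astype(np.uint8));print(n,[s[:5].tolist() for s in st[1:] if s[4]>15])
w=cv2.imread('pics/w13.png');g=cv2.cvtColor(w,cv2.COLOR_BGR2HSV)
m=cv2.inRange(g,(3,110,90),(16,255,255));m[:150]=0;m[245:]=0;m[:,:200]=0;m[:,320:]=0
ys,xs=np.nonzero(m);s=read_state();R=np.array(s['tcp_rot']);p=np.array(s['position']);H=np.array([.4447,.2564,.1])
if len(xs):
  q=np.array([((watz(u,v,.1,R,p)-H)@R*[-1,1,-1]*1e3)[:2] for u,v in zip(xs,ys)]);print('orange',len(xs),q.min(0).round(1),q.max(0).round(1))
E
```

```text
TCP [ 45.9  -0.  -11.7] F [-0.9 -0.5  7.9] t 21.85
blob [317, 150, 3, 12, 27] [[-12.4, 28.3], [-12.5, 29.3], [-12.4, 28.3]]
blob [214, 162, 92, 80, 5116] [[22.7, -24.9], [22.1, 23.7], [-6.0, -16.0]]
side [[249, 0, 243, 227, 16069], [441, 38, 11, 9, 17], [491, 49, 21, 100, 1272], [435, 59, 7, 5, 17], [403, 124, 20, 31, 306], [503, 144, 9, 21, 68], [311, 152, 11, 6, 49], [444, 175, 12, 5, 28], [410, 197, 86, 153, 4153], [432, 205, 10, 13, 60], [492, 207, 20, 30, 238], [253, 219, 35, 54, 1079], [433, 222, 9, 6, 29], [291, 245, 3, 17, 23], [381, 325, 20, 29, 202], [388, 329, 10, 12, 22], [396, 330, 18, 10, 58], [399, 341, 18, 5, 25], [372, 347, 6, 17, 45], [404, 350, 12, 8, 50], [403, 361, 4, 11, 16]]
scene [[336, 0, 176, 149, 16649], [498, 120, 14, 26, 213], [474, 125, 18, 33, 77], [230, 137, 203, 164, 12161], [442, 136, 8, 6, 31], [437, 144, 18, 19, 227], [251, 164, 20, 15, 139], [475, 189, 37, 80, 1304], [280, 258, 5, 17, 39], [277, 260, 4, 17, 27], [420, 301, 92, 83, 4061], [382, 375, 27, 9, 161]]
orange 432 [  5.3 -32. ] [55.3 31.5]
```

Request:
drive_tool:
  motion:
    - [[0, 0, -0.3], [0, 0, 0]]
    - [[0, 0, 0], [0, 0, 0]]
    - [[0, 0, 0], [0, 0, 0]]
    - [[0, 0, 0], [0, 0, 0]]
    - [[0, 0, 0], [0, 0, 0]]

```text
time_s: 22.5
position: [0.4902, 0.2509, 0.0883]
tcp_rot: [[-0.993, 0.119, 0.0], [0.119, 0.993, 0.0], [-0.0, 0.0, -1.0]]
force: [-1.8, -0.7, 6.4]
opening: 0.009
grasp_force: 3.2
```

```bash
python3 -c "
from h import *
s=read_state();print(s['force'],s['grasp_force'])
if s['force'][2]>3: print(hand_in())"
```

```text
[-1.81958888 -0.65678279  6.37038271] 3.216956492092322
the job is handed in; nothing more can be done
None
```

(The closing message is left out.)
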